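Stop, vent and open the vacuum degassing pot

TASK

The potted boards in the vacuum pot have finished degassing. Stop the pump first: turn the black mode dial clockwise, click by click, to its red mark (off) and not on to the blue one; then turn the red vent tap on the lid anticlockwise, its full quarter turn, so that the vacuum is released and the gauge needle comes back to zero. Then lift the clear lid off and set it down gently, right way up and wholly on the blue pad, leaving the other things on the bench where they are.

Things in the scene. Friction and masses are not known exactly. Their poses are not given: they have to be found in the camera images.
- machine: vacuum degassing station, fixed: white housing 250 (x) by 360 mm (y), deck 100 mm high; origin: centre of its underside. A steel pot (rim 192 mm across) stands 18 mm out of the deck, axis at own y = -65 mm. Dark control panel at the own +y end of the deck, with the dial at own x = -40, y = 113 mm and low fittings (under 12 mm) behind it
- pot_seat (a point): centre of the pot's mouth, at the height of the gasket's top (118 mm above the bench)
- dial (a joint): pump's mode dial, rad, growing clockwise from above. Clicks into four places 30 deg apart: 0 green (fast), 0.524 yellow (slow), 1.047 red (off), 1.571 blue (purge). Starts on green or yellow: two clicks or one to red. A spring pulls it into the nearest place, where it stays when let go; about 0.1 N m takes it over each crest, midway between two places
- dial_grip (a point): top of the dial's black bar grip, on its axis; turns with it. Bar 58 mm long (along this x, which points at the selected mark; a white line shows the pointing end), 14 mm wide (y), 28 mm tall below this point, on a round skirt 60 mm across and 8 mm thick
- tap (a joint): vent tap on the lid, rad, growing anticlockwise from above: 0 shut (handle radial, across its brass pipe), 1.571 fully open (handle along the pipe), a stop at each end. Friction 0.06 N m; stays where left. Starts at 0 to 0.1. The vacuum bleeds off as it opens; until it is open 0.8 to 1.2 rad the lid is held down (it gives 2 to 4 mm), and shutting it on the pot holds the lid again
- tap_grip (a point): top of the tap's red handle, on the tap's axis; turns with it. Handle 60 mm long (along this x), 12 mm wide (y), 22 mm tall below this point, then 7 mm of clear space above the brass valve body. The axis is 64 mm from the lid's centre along the lid's +x; this point is 76 mm above the lid's origin
- gauge (a joint): needle of the vacuum gauge, rad: 0 = full vacuum, 4.0 = zero (green tick); it follows the tap as the vacuum bleeds off. The gauge is a 54 mm round can on the lid, facing up, its axis 56 mm from the lid's centre along the lid's own -x, its top 28 mm above the lid's plate
- lid: clear round acrylic lid, loose, 197 mm across, aluminium edge band, 0.5 to 0.8 kg with knob, tap and gauge. Origin: centre of the underside of its locating spigot (157 mm across, 12 mm deep, in the pot's mouth with about 3 mm play); plate 12 to 24 mm above the origin. Seated: origin 106 mm above the bench. Own +x points from the centre to the tap
- lid_knob (a point): top centre of the lid's black round knob, 76 mm above the lid's origin, on its axis. Knob 44 mm across, 34 mm tall below this point, then an 18 mm gap (24 mm neck) above the lid's plate. The open tap's handle stays 58 mm or more from the knob's axis along the lid's own x
- pad: square blue foam pad, 250 by 250 mm, 6 mm thick, fixed to the bench; origin at the centre of its underside, x and y along its edges. The lid laid on it stands on its spigot, lid origin 6 mm above the bench
- board_a: loose circuit board, 100 by 70 by 17 mm, green, leave alone; origin at the centre of its underside
- board_b: another such circuit board, leave alone
- spool: loose solder spool on a black stand, 100 by 75 mm, 93 mm tall, leave alone; origin at the centre of its underside
- iron_stand: loose soldering-iron stand with blue sponge, 150 by 80 mm, 110 mm tall, leave alone; origin at the centre of its underside
- flux: loose white bottle with red cap, 60 mm across, 130 mm tall, leave alone; origin at the centre of its underside
- screwdriver: loose screwdriver lying flat, yellow handle, 190 mm long along x, leave alone; origin at its middle, on the bench
- parts_tray: loose black tray with parts, 150 by 110 by 35 mm, leave alone; origin at the centre of its underside
- tape: loose roll of amber tape lying flat, 76 mm across, 24 mm tall, leave alone; origin at the centre of its underside
Mind the look-alikes: they are no part of the job. Several things have the shape of the lid; the one meant has the colours described above.

How it is judged:
By the outcome, as a careful person would: the job done as asked, in the order asked, and still so for the second after the job is handed in, with the robot touching nothing.
It also fails if it takes over 61 s, if anything falls off the work surface, if the arm or the gripper's body presses on something with over 40 N, if the wrist force passes 120 N, or if a joint passes its speed limit or range.

ROBOT

A 6-joint arm with a two-finger parallel gripper is mounted at the origin on the work surface. World frame = base frame: x ahead of the robot, y to its left, z up, the work surface at z = 0. Lengths are in mm, angles in rad, forces in N, time in s.
With the tool pointing down it reaches from about 300 to 775 mm from the base axis. Payload 14.6 kg.
Tool frame: the origin (TCP) lies where the fingers leave the gripper's body, on its centre line; the fingertips stand 97 mm ahead of it and the grasp point (between the pads) lies ahead of it (grip_depth is the z of the grasp point in the tool frame, in mm); z points along the fingers, y is the line along which they close (so a half turn about z gives the same grasp; the last joint's range is limited). The gripper opens to 94 mm and grips with 3 to 60 N. Pads are 16 mm wide; open, the fingers measure 119 mm over their backs; the gripper's body (75 mm by 177 mm) begins 78 mm behind the grasp point.
Start: joints at [1.142, 0.3, 1.521, -0, 1.321, -0.067], TCP at [194.674, 514.385, 302.646] pointing down, gripper open.
Joint ranges: [-3.03, 3.03], [-0.79, 2.21], [0.23, 2.52], [-1.04, 4.18], [0, 3.07], [-2.55, 2.55]. Speed limits (rad/s): [2.22, 2.22, 2.57, 3.14, 3.14, 3.14].

INTERFACE

Orientations are given as [roll, pitch, yaw] about the fixed x, y, z axes, in that order (R = Rz(yaw) Ry(pitch) Rx(roll)).
In Python, from cell import read_state, camera, sign_off, regions_of, spot_point, grip_depth gives the robot as it stands. The module is installed in compiled form; this text tells all that it offers.
- The arm moves only by the tool send_rows, never from a script. Its argument "series" is a list of rows, each a list of 3 entries, a list of its own where there are three numbers: the shift along the world's x, y, z in mm, then the turn about the world's z in degrees, then the closure, from -1 (fully open) to 1 (shut), so that 0 is half open. A call has 1 to 12 rows; each row shifts and turns the commanded pose from where the row before left it; what a row does not reach is not made up. A row lasts 1/10 s, in which the tool goes at most 50 mm and 8.59 degrees, less where a joint would pass 70% of its speed; a pose out of reach is approached as far as the arm can. A call is refused whole if a number of a shift passes 50 or a number of a turn 8.59, either way. A call with a gripper value outside its range is refused whole. The fingers move at their own pace and stop on an object; "squeeze" is the grip in N (left out, the last holds). Time passes only in rows, so rows that do not move let the fingers close. It gives the time, the measured TCP pose, the force, the opening and the grip force at its end, in the units of the state.
- read_state(): the state, without advancing time (a new reading comes with each control period).
- camera(name): name is "scene" or "top"; returns a dict with "color" (480x640x3 uint8, blue, green, red), "fx", "fy", "cx", "cy" (pixels), "camera_from_world" (4x4, takes a point from world to camera coordinates). Camera axes: x right, y down, z forward; pixel columns grow to the right and rows downward; lengths in mm; the calibration is good to about 2 mm. A picture is of the moment at which its call begins. There is no depth.
- sign_off(): hands the job in; it is judged then, once.
Trained networks look in a picture, given as the dict that the camera call returned (one of the last four; its "shot" number tells which), for a name from the list of things; names that differ only in an ending like _2 or _b are one class to them, and where a whole thing is asked for, a point or a joint stands for the part that bears it (a point fixed in the world has none). Each returns a list of dicts, best first, with "confidence" (0 to 1); they miss things now and then, are a little off and sometimes report something else, mostly with a low value. They report only what shows in the picture. A call takes as long as a camera call. They do not tell look-alikes from the thing itself.
- regions_of(thing, picture): "mask" (480x640 bool, what is visible of it).
- spot_point(thing, picture): "point" ([x, y, z] in mm, in the coordinates of the camera as it stood for that picture, good to about 4 mm: a listed point, or the origin of a listed thing).
The state is a dict: "clock": time; "joints": joint angles; "qd": joint speeds; "effort": joint torques, N m; "eef_pos": TCP position; "eef_rot": TCP orientation; "wrist_force": force on the tool from outside, world axes, zero at the start; "moment": the same for the moment, N m; "finger_gap": finger opening in mm; "finger_force": force on a finger pad.
Only numpy, scipy, OpenCV 4.12 (cv2) and the standard library are available. Lean on these libraries where they do the work, as an engineer would, in place of code of your own. Each camera call takes 0.05 s, during which the arm holds its last target. There are 200 camera calls.

## Working session

There is one attempt and no reset: what is moved stays moved. The work goes in short steps, Python scripts to look and compute and a tool call to move; the robot and the scene stay as the last step left them, time stands still between calls to the robot, and variables do not carry over. Pictures are saved under pics/ and viewed, at most 10 in all, crops included, and the job is handed in when it is done.

Besides the shell and the picture viewer there is one more tool, called after "Request:" as a command line: name --argument value ..., lists and objects as JSON in quotes. send_rows: Moves the arm, as the interface text tells. Its arguments: {"type":"object","properties":{"series":{"type":"array"},"squeeze":{"type":"number"}},"required":["series"]}

```bash
mkdir -p pics
cat > h.py <<'E'
import numpy as np, cv2
from cell import *
def W(p,pic):
    return (np.linalg.inv(pic["camera_from_world"])@np.append(p,1))[:3]
def ray(u,v,pic,z):
    T=np.linalg.inv(pic["camera_from_world"]); d=T[:3,:3]@np.array([(u-pic["cx"])/pic["fx"],(v-pic["cy"])/pic["fy"],1]); o=T[:3,3]
    return o+d*(z-o[2])/d[2]
def px(p,pic):
    c=pic["camera_from_world"]@np.append(p,1); return [round(pic["fx"]*c[0]/c[2]+pic["cx"]),round(pic["fy"]*c[1]/c[2]+pic["cy"])]
E
python3 - <<'E'
from h import *
np.set_printoptions(precision=1,suppress=True)
for n in("top","scene"):
    p=camera(n); cv2.imwrite(f"pics/{n}0.png",p["color"])
    print(n,"cam at",np.linalg.inv(p["camera_from_world"])[:3,3])
    for t in ["machine","pot_seat","dial_grip","tap_grip","lid","lid_knob","pad","spool","iron_stand","flux","parts_tray","tape"]:
        for r in spot_point(t,p)[:3]:
            w=W(r["point"],p); print(t,round(r["confidence"],2),w,px(w,p))
print(grip_depth,read_state())
E
```

```text
top cam at [ 327.5   -7.6 1503.6]
dial_grip 0.73 [447.9 330.7 141.7] [181, 249]
tap_grip 0.65 [544.5 153.7 179.9] [255, 208]
tap_grip 0.51 [160.5 385.4  73.8] [158, 368]
tap_grip 0.43 [ 272.6 -355.    81. ] [463, 330]
lid 0.92 [ 214.  -323.3    1.5] [443, 352]
lid 0.83 [192.3 326.9   0.2] [190, 353]
lid 0.62 [482.3 149.5 106.5] [259, 238]
lid_knob 0.95 [196.3 323.6  78.5] [184, 354]
lid_knob 0.86 [479.5 151.1 185. ] [255, 236]
lid_knob 0.68 [ 216.3 -323.    76. ] [449, 353]
pad 0.71 [ 510.1 -205.2   -0.1] [398, 236]
spool 0.68 [ 388.2 -503.2    0.8] [512, 286]
iron_stand 0.63 [ 744.5 -262.9   -1.9] [421, 150]
flux 0.93 [389.6 480.8   3.2] [135, 275]
flux 0.28 [ 388.9 -506.    -1.1] [513, 286]
parts_tray 0.96 [753.2 153.8  -0.5] [266, 143]
tape 0.78 [490.9 487.2   0.5] [135, 236]
scene cam at [1281.2 -372.9 1426. ]
machine 0.74 [483.  219.3  -1. ] [364, 238]
pot_seat 0.23 [ 602.1 -511.9   -0.3] [169, 358]
dial_grip 0.6 [450.6 332.  138.2] [393, 194]
tap_grip 0.61 [551.2 158.7 180.5] [363, 228]
tap_grip 0.52 [163.2 386.   72.1] [363, 147]
tap_grip 0.45 [ 271.5 -355.7   76.5] [179, 241]
[... 312 characters left out ...]
.89 [ 390.  -509.1   -1.1] [149, 301]
iron_stand 0.65 [ 748.  -259.8   -2. ] [267, 365]
flux 0.91 [397.1 486.8  -6.2] [416, 195]
flux 0.54 [756.8 153.1  -2.4] [389, 310]
flux 0.34 [453.4 332.1 136.5] [393, 195]
parts_tray 0.72 [755.6 153.3  -2.9] [389, 310]
tape 0.8 [497.4 485.3  -5.8] [431, 214]
78.39999999999999 {'clock': 1.3, 'joints': array([ 1.1,  0.3,  1.5, -0. ,  1.3, -0.1]), 'qd': array([ 0.,  0., -0., -0., -0.,  0.]), 'effort': array([  0. , -53.2, -35.3,   0.1,   0. ,   0. ]), 'eef_pos': array([194.7, 514.4, 302.6]), 'eef_rot': array([-3.1,  0. ,  2.8]), 'wrist_force': array([-0.2, -0.1, -0.4]), 'moment': array([ 0.,  0., -0.]), 'finger_force': 0.0, 'finger_gap': 93.93122626592483}
```

Run:
```python
import cv2
a=cv2.imread("pics/top0.png"); b=cv2.imread("pics/scene0.png")
# left: top crop x150-310,y180-300 -> 5x ; 
cv2.imwrite("pics/c1.png",cv2.resize(a[180:300,150:310],None,fx=5,fy=5,interpolation=cv2.INTER_CUBIC))
cv2.imwrite("pics/c2.png",cv2.resize(b[160:280,290:450],None,fx=5,fy=5,interpolation=cv2.INTER_CUBIC))
```

```text
(no output)
```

View pics/c1.png

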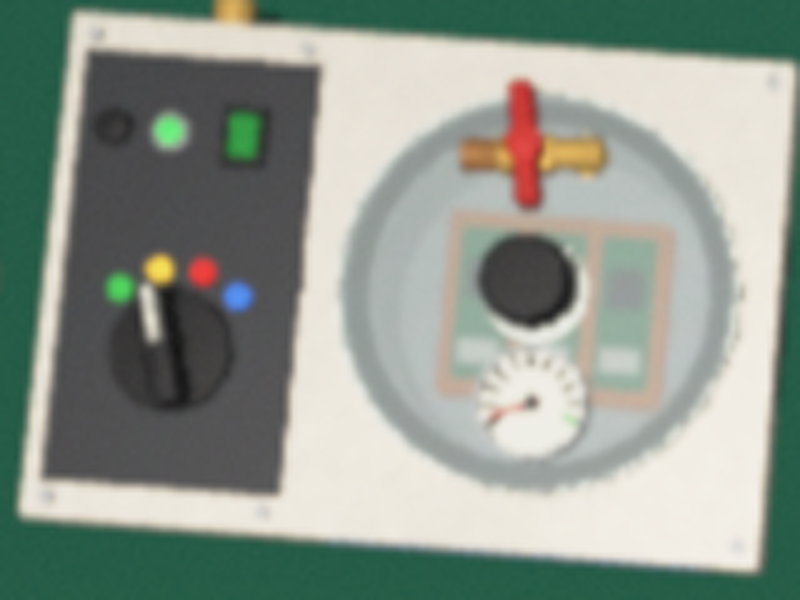

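View pics/top0.png

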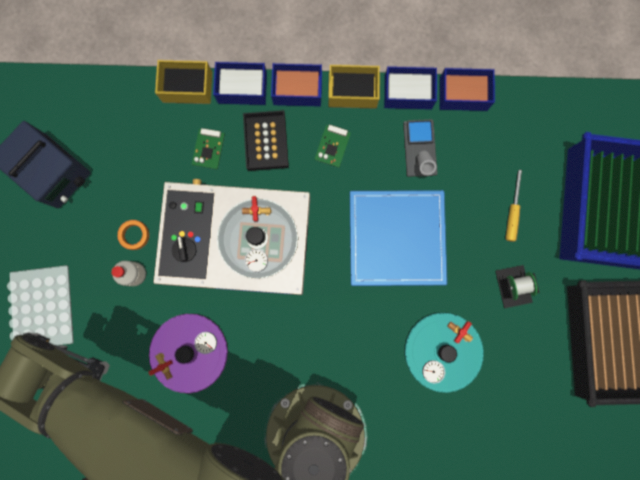

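View pics/c2.png

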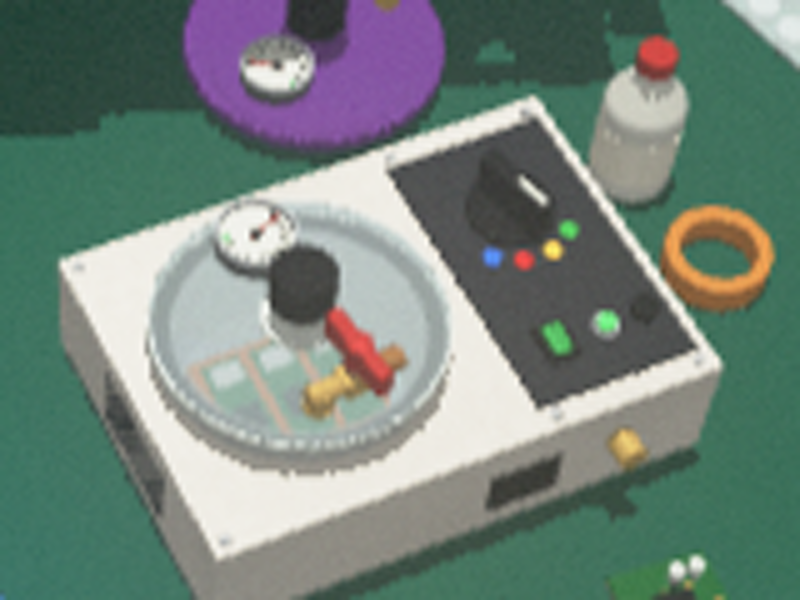

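The dial's white line points at yellow (crop c1: pointer 148,290; yellow 160,268), so red is one click away. The red tap handle runs radially from (520,85) to (530,205), the gauge is at (531,402), and the blue pad spans about (350–446, 191–285) in the top view. The clear lid is the one on the machine.

Run:
```python
from h import *
np.set_printoptions(precision=1,suppress=True)
p=camera("top")
f=lambda u,v,z: ray(150+(u-2)/5,180+(v-2)/5,p,z)[:2]
ang=lambda a,b: np.degrees(np.arctan2(*(b-a)[::-1]))
print("white line",ang(f(153,340,139),f(148,288,139)))
for n,u,v in(("g",120,288),("y",160,268),("r",203,271),("b",237,296)): print(n,f(u,v,104),ang(np.array([449.3,331.4]),f(u,v,104)))
print("machine",ang(f(795,62,100),f(75,10,100))-90)
print("tap",ang(f(530,205,182),f(520,85,182)),f(525,145,182))
g=f(531,402,158);print("gauge",g,"lid yaw",ang(g,f(525,145,182)))
hsv=cv2.cvtColor(p["color"],cv2.COLOR_BGR2HSV);m=regions_of("pad",p)[0]["mask"].astype(np.uint8)
r=cv2.minAreaRect(cv2.findNonZero(m));print("pad",[ray(*c,p,6) for c in cv2.boxPoints(r)],ray(*r[0],p,6))
# template: bar grip darkness orientation via scene masks omitted
s=read_state();print(np.degrees(s["eef_rot"]),s["eef_pos"])
```

```text
white line 8.784130063749823
g [479.4 359.4] 42.94620452477442
y [489.8 340.4] 12.462172565178301
r [488.9 319.2] -17.165218162919118
b [477.  301.8] -46.8479053923571
machine -2.581917451127481
tap 7.126310513167263 [543.2 154.3]
gauge [425.1 149.2] lid yaw 2.4512477043092247
pad [array([624.3, -69.9,   6. ]), array([ 637.2, -327.2,    6. ]), array([ 385.3, -332.9,    6. ]), array([372.8, -80.8,   6. ])] [ 503.6 -202.7    6. ]
[-180.    -0.   159.3] [194.7 514.4 302.6]
```

Request:
send_rows --series '[[[32, -23, 0], 4, -1], [[32, -23, 0], 4, -1], [[32, -23, 0], 4, -1], [[32, -23, 0], 4, -1], [[32, -23, 0], 4, -1], [[32, -23, 0], 4, -1], [[32, -23, 0], 4, -1], [[31, -22, 0], 4, -1], [[0, 0, -30], 0.5, -1], [[0, 0, -30], 0, -1], [[0, 0, 0], 0, -1], [[0, 0, 0], 0, -1]]' --squeeze 20

```text
clock: 2.6
eef_pos: [449.8, 331.6, 243.4]
eef_rot: [-3.142, -0.0, -2.936]
wrist_force: [0.2, -0.4, 0.5]
finger_gap: 94.2
finger_force: 0.0
```

Run:
```python
from h import *
p=camera("scene"); cv2.imwrite("pics/s1.png",cv2.resize(p["color"][120:270,310:510],None,fx=4,fy=4,interpolation=cv2.INTER_CUBIC))
for t in("dial_grip","tap_grip","lid_knob"):
  for r in spot_point(t,p)[:3]: print(t,r["confidence"],W(r["point"],p))
```

```text
dial_grip 0.77 [450.65911269 331.92899621 134.7932578 ]
tap_grip 0.62 [ 270.156338   -362.11384964   78.61660385]
tap_grip 0.5 [552.6419089  157.55967229 180.17285841]
tap_grip 0.39 [163.65791224 386.93530658  71.41473809]
lid_knob 0.91 [200.55234034 324.11342538  69.69357056]
lid_knob 0.91 [ 219.53543782 -326.12085874   68.66024555]
lid_knob 0.76 [483.26360265 154.02430822 177.92745799]
```

View pics/s1.png

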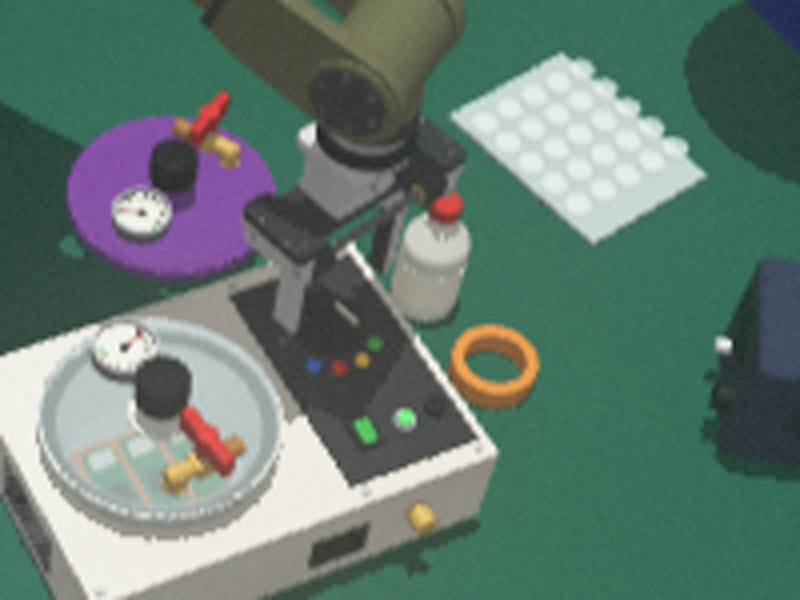

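The fingers straddle the dial (white line near crop 345,315, pointing at yellow 362,360). I'll descend and close.

Request:
send_rows --series '[[[0, 0, -16], 0, -1], [[0, 0, -15], 0, -1], [[0, 0, 0], 0, -1], [[0, 0, 0], 0, 1], [[0, 0, 0], 0, 1], [[0, 0, 0], 0, 1], [[0, 0, 0], 0, 1], [[0, 0, 0], 0, 1], [[0, 0, 0], 0, 1], [[0, 0, 0], 0, 1]]' --squeeze 20

```text
clock: 3.8
eef_pos: [449.7, 331.4, 211.7]
eef_rot: [-3.142, 0.0, -2.936]
wrist_force: [-0.6, -0.7, 0.3]
finger_gap: 41.7
finger_force: 0.0
```

```bash
python3 -c "
from cell import read_state as r;s=r();print(s['eef_pos'],s['eef_rot'],s['wrist_force'],s['moment'],s['finger_gap'],s['finger_force'])"
```

```text
[449.68001247 331.39324994 211.68708884] [-3.14159006e+00  2.23250950e-05 -2.93615203e+00] [-0.62256666 -0.68002645  0.28477793] [ 0.04155491 -0.01782808 -0.03163613] 41.67192384635455 0.0
```

Request:
send_rows --series '[[[0, 0, 0], 0, 1], [[0, 0, 0], 0, 1], [[0, 0, 0], 0, 1], [[0, 0, 0], 0, 1], [[0, 0, 0], 0, 1], [[0, 0, 0], 0, 1]]'

```text
clock: 4.4
eef_pos: [449.5, 332.2, 211.7]
eef_rot: [3.14, 0.001, -2.936]
wrist_force: [-0.7, 7.7, -1.4]
finger_gap: 13.8
finger_force: 20.0
```

```bash
python3 -c "
from cell import read_state as r;s=r();print(s['eef_pos'],s['eef_rot'],s['wrist_force'],s['moment'],s['finger_gap'],s['finger_force'])"
```

```text
[449.47153276 332.2315855  211.72087535] [ 3.13971797e+00  5.44816359e-04 -2.93586709e+00] [-0.65944791  7.73165105 -1.3527695 ] [1.43916029 0.18582818 0.04844873] 13.756331295218594 19.986995458602905
```

Request:
send_rows --series '[[[0, 1.5, 0], 0, 1], [[0, 0, 0], -6, 1], [[0, 0, 0], -6, 1], [[0, 0, 0], -6, 1], [[0, 0, 0], -6, 1], [[0, 0, 0], -6, 1], [[0, 0, 0], 0, 1], [[0, 0, 0], 0, 1]]'

```text
clock: 5.2
eef_pos: [449.5, 333.2, 211.7]
eef_rot: [3.141, -0.0, 2.827]
wrist_force: [-2.9, 3.4, 0.7]
finger_gap: 13.6
finger_force: 20.0
```

```bash
python3 -c "
from cell import read_state as r;s=r();print(s['eef_pos'],s['eef_rot'],s['wrist_force'],s['moment'],s['finger_gap'],s['finger_force'])"
```

```text
[449.53596349 333.16169956 211.70812876] [ 3.14117626e+00 -3.11637388e-04  2.82668213e+00] [-2.92870202  3.43276085  0.69201204] [ 0.77564374  0.48320063 -0.03663465] 13.629859312527344 19.989259243011475
```

Request:
send_rows --series '[[[0, 0, 0], 0, -1], [[0, 0, 0], 0, -1], [[0, 0, 0], 0, -1], [[0, 0, 0], 0, -1], [[0, 0, 10], 0, -1], [[0, 0, 25], 0, -1], [[0, 0, 40], 0, -1], [[0, 0, 25], -8, -1], [[9, -16, 0], -8.5, -1], [[9, -16, 0], -8.5, -1], [[9, -16, 0], -8.5, -1], [[9, -16, 0], -8.5, -1]]'

```text
clock: 6.4
eef_pos: [486.0, 268.2, 312.6]
eef_rot: [3.141, 0.0, 2.085]
wrist_force: [0.2, 0.5, 0.1]
finger_gap: 93.9
finger_force: 0.0
```

Request:
send_rows --series '[[[9, -16, 0], -8.5, -1], [[9, -16, 0], -8.5, -1], [[9, -16, 0], -8.5, -1], [[9, -16, 0], -8.5, -1], [[9, -16, 0], -8.5, -1], [[9, -16, 0], -8.5, -1], [[9, -17, 0], -8.5, -1], [[0, 0, 0], -8.5, -1], [[0, 0, 0], -8.5, -1], [[0, 0, 0], -8.5, -1], [[0, 0, 0], -8.5, -1], [[0, 0, 0], -8.5, -1]]'

```text
clock: 7.6
eef_pos: [548.7, 155.8, 312.5]
eef_rot: [3.141, -0.001, 0.304]
wrist_force: [-0.5, -0.2, -0.3]
finger_gap: 94.0
finger_force: 0.0
```

Run:
```python
from h import *
np.set_printoptions(precision=1,suppress=True)
print(read_state()["eef_pos"],np.degrees(read_state()["eef_rot"]))
for n in("scene","top"):
  p=camera(n)
  x0,y0=(310,150) if n=="scene" else (150,180)
  im=cv2.resize(p["color"][y0:y0+120,x0:x0+160],None,fx=5,fy=5,interpolation=cv2.INTER_CUBIC); cv2.imwrite(f"pics/{n}2.png",im)
  for t in("dial_grip","tap_grip","lid_knob"):
    for r in spot_point(t,p)[:3]: print(n,t,round(r["confidence"],2),W(r["point"],p))
```

```text
[548.7 155.8 312.5] [180.   -0.   17.4]
scene dial_grip 0.67 [738.3 306.4   0.8]
scene dial_grip 0.58 [452.1 330.6 136.3]
scene dial_grip 0.34 [ 601.9 -510.9   -5.9]
scene tap_grip 0.65 [ 272.9 -358.6   78.7]
scene tap_grip 0.57 [552.9 156.9 180.8]
scene tap_grip 0.57 [ 389.1 -508.8   -3.1]
scene lid_knob 0.85 [ 220.2 -326.1   67.2]
scene lid_knob 0.68 [551.2 157.6 178.9]
scene lid_knob 0.67 [198.4 325.6  70.8]
top dial_grip 0.79 [449.3 331.3 141. ]
top dial_grip 0.26 [386.1 479.1  -0.7]
top tap_grip 0.49 [161.4 384.1  75.8]
top tap_grip 0.48 [ 272.  -354.9   77.4]
top lid_knob 0.97 [ 217.4 -324.4   75.6]
top lid_knob 0.83 [197.3 324.1  76.8]
```

View pics/scene2.png

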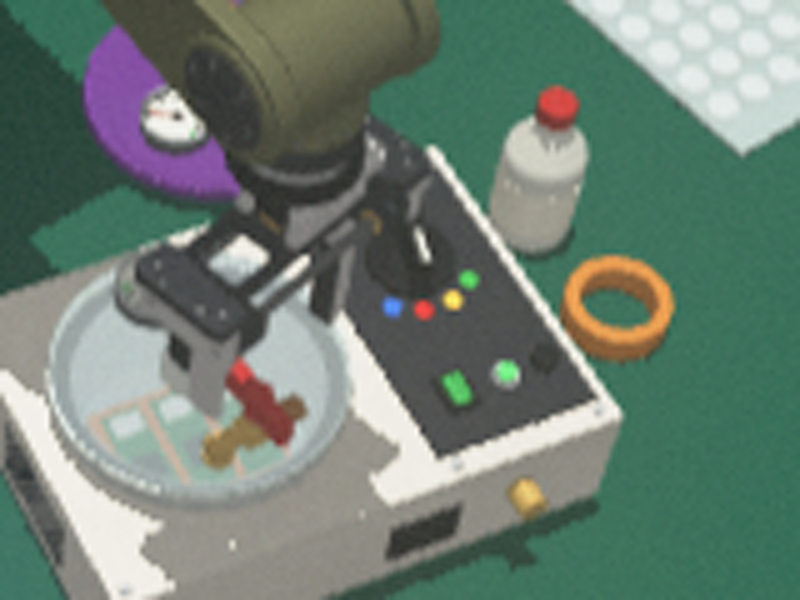

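View pics/top2.png

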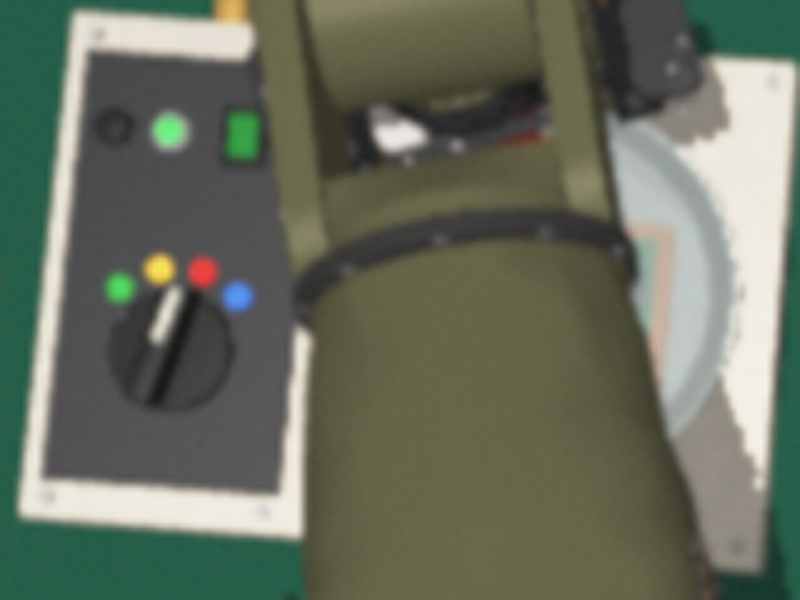

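The dial pointer is now at red (top crop: line 157,340 → 175,290, which is about −19° in world). Next, the tap.

Request:
send_rows --series '[[[-2, -0.5, 0], -6, -1], [[0, 0, -15], -5.5, -1], [[0, 0, -20], 0, -1], [[0, 0, -18], 0, -1], [[0, 0, 0], 0, 0.3], [[0, 0, 0], 0, 1], [[0, 0, 0], 0, 1], [[0, 0, 0], 0, 1], [[0, 0, 0], 0, 1], [[0, 0, 0], 0, 1], [[0, 0, 0], 0, 1], [[0, 0, 0], 0, 1]]' --squeeze 15

```text
clock: 9.2
eef_pos: [546.7, 155.4, 258.7]
eef_rot: [-3.142, -0.0, 0.109]
wrist_force: [0.0, -0.8, -0.2]
finger_gap: 33.7
finger_force: 0.0
```

Request:
send_rows --series '[[[0, 0, 0], 0, 1], [[0, 0, 0], 0, 1], [[0, 0, 0], 0, 1], [[0, 0, 0], 0, 1], [[0, 0, 0], 0, 1], [[0, 0, 0], 0, 1]]'

```text
clock: 9.8
eef_pos: [546.7, 155.5, 258.6]
eef_rot: [-3.141, 0.0, 0.109]
wrist_force: [0.2, 0.8, -0.4]
finger_gap: 17.4
finger_force: 15.0
```

```bash
cat > st.py <<'E'
from cell import read_state as r
import numpy as np
np.set_printoptions(precision=2,suppress=True)
s=r();print(s['eef_pos'],np.degrees(s['eef_rot']),s['wrist_force'],s['moment'],s['finger_gap'],s['finger_force'])
E
python3 st.py
```

```text
[546.66 155.45 258.62] [-179.99    0.      6.27] [ 0.22  0.76 -0.4 ] [ 0.36  0.16 -0.04] 17.435342739395708 14.99995082616806
```

Request:
send_rows --series '[[[0, 0, 0], 0, 1], [[0, 0, 0], 0, 1], [[0, 0, 0], 6, 1], [[0, 0, 0], 6, 1], [[0, 0, 0], 6, 1], [[0, 0, 0], 6, 1], [[0, 0, 0], 6, 1], [[0, 0, 0], 0, 1]]' --squeeze 35

```text
clock: 10.6
eef_pos: [546.7, 155.5, 258.7]
eef_rot: [-3.141, -0.0, 0.635]
wrist_force: [0.3, 1.7, -0.0]
finger_gap: 17.2
finger_force: 35.0
```

```bash
python3 st.py
python3 - <<'E'
from h import *
p=camera("scene"); cv2.imwrite("pics/s3.png",cv2.resize(p["color"][190:270,310:420],None,fx=7,fy=7,interpolation=cv2.INTER_CUBIC))
E
```

```text
[546.66 155.47 258.65] [-179.99   -0.01   36.37] [ 0.28  1.73 -0.02] [0.44 0.16 0.03] 17.246613058938422 34.99904215335846
```

View pics/s3.png

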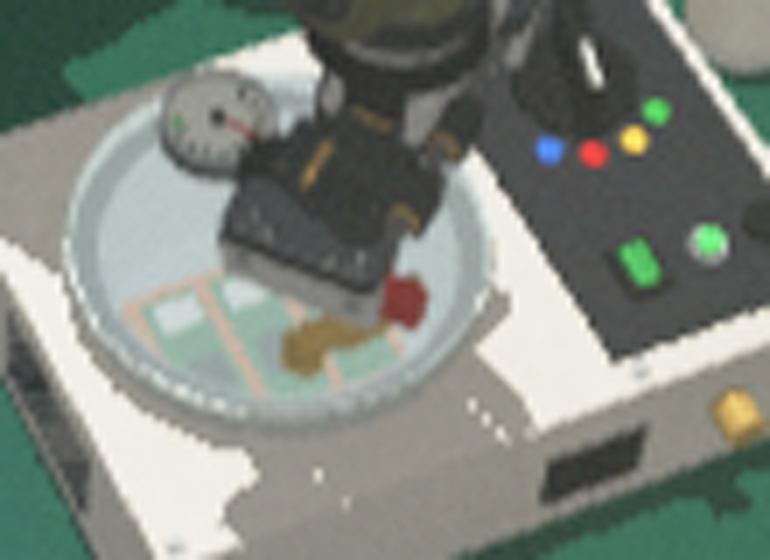

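The handle follows the gripper (its end is now at 403,300) and the gauge needle has started to move.

Request:
send_rows --series '[[[0, 0, 0], 8, 1], [[0, 0, 0], 8, 1], [[0, 0, 0], 8, 1], [[0, 0, 0], 8, 1], [[0, 0, 0], 8, 1], [[0, 0, 0], 8, 1], [[0, 0, 0], 0, 1]]'

```text
clock: 11.35
eef_pos: [546.6, 155.5, 258.6]
eef_rot: [-3.142, -0.0, 1.47]
wrist_force: [-0.1, 3.4, -0.2]
finger_gap: 17.0
finger_force: 35.0
```

```bash
python3 st.py
```

```text
[546.64 155.48 258.64] [-180.     -0.01   84.25] [-0.1   3.39 -0.16] [0.52 0.21 0.04] 16.967017893748068 34.99859690666199
```

Request:
send_rows --series '[[[0, 0, 0], 4, 1], [[0, 0, 0], 0, 1]]'

```text
clock: 11.55
eef_pos: [546.6, 155.5, 258.7]
eef_rot: [-3.142, -0.0, 1.536]
wrist_force: [-0.0, 4.3, -1.0]
finger_gap: 17.1
finger_force: 35.0
```

```bash
python3 st.py
```

```text
[546.64 155.46 258.65] [-179.99   -0.01   88.02] [-0.04  4.34 -0.96] [0.58 0.16 0.01] 17.104429755637195 34.99944090843201
```

Request:
send_rows --series '[[[0, 0, 0], 3, 1], [[0, 0, 0], 0, 1]]'

```text
clock: 11.75
eef_pos: [546.7, 155.5, 258.6]
eef_rot: [-3.142, -0.0, 1.589]
wrist_force: [-0.5, 3.6, -0.1]
finger_gap: 17.3
finger_force: 35.0
```

```bash
python3 st.py
```

```text
[546.65 155.46 258.64] [-180.     -0.01   91.02] [-0.52  3.63 -0.05] [0.66 0.14 0.  ] 17.32405484866789 34.99955892562866
```

Request:
send_rows --series '[[[0, 0, 0], 3, 1], [[0, 0, 0], 0, 1]]'

```text
clock: 11.95
eef_pos: [546.6, 155.5, 258.6]
eef_rot: [-3.142, -0.0, 1.642]
wrist_force: [-1.1, 4.0, -0.5]
finger_gap: 16.9
finger_force: 35.0
```

```bash
python3 st.py
```

```text
[546.64 155.47 258.65] [-180.     -0.01   94.06] [-1.13  3.95 -0.45] [ 0.68  0.18 -0.08] 16.911293641115652 34.99954283237457
```

Request:
send_rows --series '[[[0, 0, 0], 3, 1], [[0, 0, 0], 0, 1]]'

```text
clock: 12.15
eef_pos: [546.7, 155.4, 258.6]
eef_rot: [-3.142, -0.0, 1.694]
wrist_force: [-0.4, 3.8, 0.9]
finger_gap: 17.4
finger_force: 35.0
```

```bash
python3 st.py
```

```text
[546.66 155.39 258.65] [-180.     -0.01   97.07] [-0.38  3.83  0.89] [ 0.65  0.14 -0.44] 17.408045571232204 34.999417662620544
```

The moment jumped to −0.44 N m at 97°, so the tap is at its stop. I'll release with a narrow opening, lift and look.

Request:
send_rows --series '[[[0, 0, 0], -1, 0.25], [[0, 0, 0], 0, 0.25], [[0, 0, 0], 0, 0.25], [[0, 0, 0], 0, 0.25], [[0, 0, 20], 0, 0.25], [[0, 0, 30], 0, 0.25], [[0, -10, 20], -8, 0], [[-10, -40, 0], -8.5, -0.5], [[-10, -40, 0], -8.5, -1], [[-10, -40, 0], -8.5, -1], [[-10, -40, 0], -8.5, -1], [[-10, -40, 0], -8.5, -1]]'

```text
clock: 13.35
eef_pos: [496.0, -56.1, 328.8]
eef_rot: [3.141, 0.0, 0.792]
wrist_force: [1.2, 0.6, 0.5]
finger_gap: 79.6
finger_force: 0.0
```

```bash
python3 st.py
python3 - <<'E'
from h import *
np.set_printoptions(precision=1,suppress=True)
I=[]
for n in("scene","top"):
  p=camera(n)
  x0,y0=(325,190) if n=="scene" else (210,190)
  I.append(cv2.resize(p["color"][y0:y0+90,x0:x0+90],(400,400),interpolation=cv2.INTER_CUBIC))
  for t in("tap_grip","lid_knob","dial_grip"):
    for r in spot_point(t,p)[:3]: print(n,t,round(r["confidence"],2),W(r["point"],p))
cv2.imwrite("pics/b4.png",np.hstack(I))
E
```

```text
[495.97 -56.14 328.79] [179.98   0.    45.4 ] [1.24 0.61 0.46] [-0.04  0.1  -0.08] 79.6464924782635 0.0
scene tap_grip 0.56 [163.7 386.9  73.4]
scene tap_grip 0.54 [550.8 158.5 179.4]
scene tap_grip 0.47 [ 271.4 -356.6   81.3]
scene lid_knob 0.95 [484.5 152.7 181. ]
scene lid_knob 0.82 [198.6 327.1  71.6]
scene lid_knob 0.59 [ 217.2 -322.9   67.9]
scene dial_grip 0.47 [450.5 332.8 135. ]
top tap_grip 0.71 [544.  151.2 180.6]
top tap_grip 0.67 [160.7 385.   74.6]
top tap_grip 0.46 [ 273.5 -358.1   79.4]
top lid_knob 0.77 [197.9 327.5  77.3]
top lid_knob 0.69 [ 220.4 -322.    77.3]
top lid_knob 0.55 [479.6 149.7 184. ]
top dial_grip 0.69 [450.3 330.2 141. ]
```

View pics/b4.png

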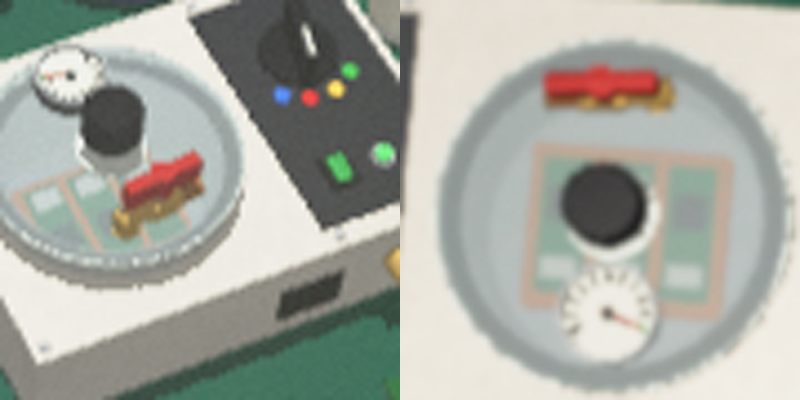

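The tap handle now lies along its pipe (top view 600,85), the needle is on the green tick (625,322), and the dial is on red. Next, the knob.

Request:
send_rows --series '[[[-2.5, 35, 0], -8, -1], [[-2.5, 35, 0], -8, -1], [[-2.5, 35, 0], -8, -1], [[-2.5, 35, 0], -8, -1], [[-2.5, 35, 0], -8, -1], [[-2, 33, 0], -3.5, -1], [[0, 0, -10], 0, -1], [[0, 0, -30], 0, -1], [[0, 0, -30], 0, -1], [[0, 0, -15], 0, -1], [[0, 0, 0], 0, -1], [[0, 0, 0], 0, 1]]' --squeeze 35

```text
clock: 14.95
eef_pos: [482.3, 153.4, 244.0]
eef_rot: [-3.142, -0.0, 0.041]
wrist_force: [-0.3, -0.2, 0.1]
finger_gap: 88.9
finger_force: 0.0
```

Request:
send_rows --series '[[[0, 0, 0], 0, 1], [[0, 0, 0], 0, 1], [[0, 0, 0], 0, 1], [[0, 0, 0], 0, 1], [[0, 0, 0], 0, 1], [[0, 0, 0], 0, 1], [[0, 0, 0], 0, 1], [[0, 0, 0], 0, 1], [[0, 0, 0], 0, 1]]'

```text
clock: 15.85
eef_pos: [482.2, 153.2, 243.7]
eef_rot: [3.141, -0.0, 0.04]
wrist_force: [-1.2, -4.2, 2.8]
finger_gap: 43.5
finger_force: 35.0
```

```bash
python3 st.py
```

```text
[482.22 153.25 243.73] [179.98  -0.     2.27] [-1.15 -4.22  2.76] [-0.78  0.31  0.02] 43.540373520895095 35.000667572021484
```

Lift gently first and watch the force.

Request:
send_rows --series '[[[0, 0, 0], 0, 1], [[0, 0, 2], 0, 1], [[0, 0, 3], 0, 1], [[0, 0, 5], 0, 1], [[0, 0, 8], 0, 1], [[0, 0, 10], 0, 1], [[0, 0, 15], 0, 1], [[0, 0, 15], 0, 1], [[0, 0, 12], 0, 1], [[0, 0, 0], 0, 1]]'

```text
clock: 16.85
eef_pos: [482.5, 153.5, 315.6]
eef_rot: [-3.141, -0.003, 0.04]
wrist_force: [0.2, 0.4, -7.1]
finger_gap: 43.6
finger_force: 35.0
```

```bash
python3 st.py
```

```text
[482.51 153.5  315.64] [-179.96   -0.18    2.27] [ 0.17  0.35 -7.06] [ 0.05  0.12 -0.03] 43.59077691595399 34.99810874462128
```

Request:
send_rows --series '[[[0, -10, 0], 0, 1], [[1, -20, 0], 0, 1], [[2, -30, 0], 0, 1], [[2, -30, 0], 0, 1], [[2, -30, 0], 0, 1], [[2, -30, 0], 0, 1], [[2, -30, 0], 0, 1], [[2, -30, 0], 0, 1], [[2, -30, 0], 0, 1], [[2, -30, 0], 0, 1], [[2, -30, 0], 0, 1], [[2, -27, 0], 0, 1]]'

```text
clock: 18.05
eef_pos: [502.5, -175.6, 312.6]
eef_rot: [-3.141, 0.002, 0.039]
wrist_force: [0.3, 0.2, -8.2]
finger_gap: 43.7
finger_force: 35.0
```

Request:
send_rows --series '[[[2, -20, 0], 0, 1], [[1.5, -10, 0], 0, 1], [[0, 0, 0], 0, 1], [[0, 0, -20], 0, 1], [[0, 0, -30], 0, 1], [[0, 0, -30], 0, 1], [[0, 0, -30], 0, 1], [[0, 0, -25], 0, 1], [[0, 0, -15], 0, 1], [[0, 0, 0], 0, 1]]'

```text
clock: 19.05
eef_pos: [505.8, -202.3, 161.5]
eef_rot: [-3.139, 0.004, 0.041]
wrist_force: [0.5, 0.9, -6.6]
finger_gap: 43.3
finger_force: 35.0
```

```bash
python3 st.py
python3 - <<'E'
from h import *
np.set_printoptions(precision=1,suppress=True)
p=camera("scene");q=camera("top")
cv2.imwrite("pics/b5.png",np.hstack([cv2.resize(p["color"][220:360,180:320],(400,400)),cv2.resize(q["color"][170:310,320:460],(400,400))]))
for r in spot_point("lid",p)[:3]: print(round(r["confidence"],2),W(r["point"],p))
E
```

```text
[ 505.84 -202.33  161.53] [-179.88    0.22    2.32] [ 0.53  0.94 -6.62] [-0.03  0.19 -0.05] 43.335123080582704 34.998178482055664
0.9 [ 508.5 -208.5   19.9]
0.77 [ 219.7 -324.    -4.6]
0.74 [200.  329.9  -1.6]
```

View pics/b5.png

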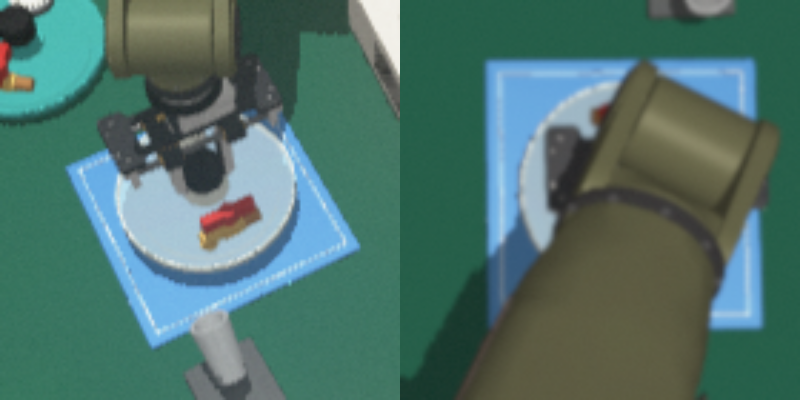

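The lid hovers inside the pad with margin all round, about 18 mm above it. Lower it slowly.

Request:
send_rows --series '[[[0, -1, -4], 0, 1], [[0, -1, -4], 0, 1], [[0, 0, -3], 0, 1], [[0, 0, -2], 0, 1], [[0, 0, -1.5], 0, 1], [[0, 0, -1], 0, 1], [[0, 0, -1], 0, 1], [[0, 0, 0], 0, 1]]'

```text
clock: 20.0
eef_pos: [506.6, -205.6, 147.1]
eef_rot: [-3.141, 0.0, 0.04]
wrist_force: [0.3, -0.1, -7.2]
finger_gap: 43.2
finger_force: 35.0
```

Request:
send_rows --series '[[[0, 0, -0.7], 0, 1], [[0, 0, 0], 0, 1], [[0, 0, 0], 0, 1]]'

```text
clock: 20.3
eef_pos: [506.7, -205.6, 146.5]
eef_rot: [3.142, -0.0, 0.04]
wrist_force: [0.1, 0.7, -8.0]
finger_gap: 43.5
finger_force: 35.0
```

Request:
send_rows --series '[[[0, 0, -0.8], 0, 1], [[0, 0, -0.7], 0, 1], [[0, 0, -0.5], 0, 1], [[0, 0, 0], 0, 1], [[0, 0, 0], 0, 1]]'

```text
clock: 20.8
eef_pos: [506.7, -205.6, 144.5]
eef_rot: [-3.142, -0.0, 0.04]
wrist_force: [-0.6, 0.3, -7.8]
finger_gap: 43.3
finger_force: 35.0
```

Request:
send_rows --series '[[[0, 0, -0.5], 0, 1], [[0, 0, 0], 0, 1]]'

```text
clock: 21.0
eef_pos: [506.7, -205.6, 143.9]
eef_rot: [-3.142, 0.0, 0.04]
wrist_force: [-0.4, 1.1, -8.0]
finger_gap: 43.3
finger_force: 35.0
```

Request:
send_rows --series '[[[0, 0, -0.5], 0, 1], [[0, 0, 0], 0, 1], [[0, 0, 0], 0, 1]]'

```text
clock: 21.3
eef_pos: [506.7, -205.6, 143.8]
eef_rot: [3.142, -0.0, 0.04]
wrist_force: [-4.3, 2.7, 0.2]
finger_gap: 43.0
finger_force: 35.0
```

Request:
send_rows --series '[[[0, 0, -0.5], 0, 1], [[0, 0, 0], 0, 1], [[0, 0, 0], 0, 1]]'

```text
clock: 21.6
eef_pos: [506.7, -205.6, 143.7]
eef_rot: [3.141, -0.0, 0.04]
wrist_force: [-7.3, 3.7, 6.5]
finger_gap: 43.7
finger_force: 35.0
```

Request:
send_rows --series '[[[0, 0, 0.5], 0, 1], [[0, 0, 0], 0, -0.1], [[0, 0, 0], 0, -0.4], [[0, 0, 0], 0, -0.4], [[0, 0, 0], 0, -0.4], [[0, 0, 0], 0, -0.4], [[0, 0, 15], 0, -0.4], [[0, 0, 30], 0, -0.4], [[0, 0, 40], 0, -0.4], [[0, 0, 50], 0, -0.4], [[-40, 40, 20], 0, -0.4], [[-40, 45, 0], 0, -0.4]]'

```text
clock: 22.8
eef_pos: [439.9, -134.8, 297.5]
eef_rot: [3.14, -0.004, 0.038]
wrist_force: [0.5, 0.2, 0.1]
finger_gap: 65.9
finger_force: 0.0
```

Request:
send_rows --series '[[[-30, 45, 0], 0, -0.4], [[-20, 45, 0], 0, -0.4], [[0, 45, 0], 0, -0.4], [[0, 0, 0], 0, -0.4], [[0, 0, 0], 0, -0.4], [[0, 0, 0], 0, -0.4]]'

```text
clock: 23.4
eef_pos: [392.6, -4.0, 295.1]
eef_rot: [3.141, -0.0, 0.039]
wrist_force: [0.0, -0.1, -0.4]
finger_gap: 65.8
finger_force: 0.0
```

```bash
python3 st.py
python3 - <<'E'
from h import *
np.set_printoptions(precision=1,suppress=True)
q=camera("top");cv2.imwrite("pics/b6.png",cv2.resize(q["color"][100:400,60:560],(800,480)))
for p in(q,camera("scene")):
  for t in("lid","tap_grip","dial_grip"):
    for r in spot_point(t,p)[:3]: print(t,round(r["confidence"],2),W(r["point"],p))
E
```

```text
[392.56  -3.97 295.11] [179.99  -0.     2.23] [ 0.02 -0.12 -0.45] [-0.03  0.1   0.  ] 65.78257552046104 0.0
lid 0.81 [191.4 325.4   2.2]
lid 0.79 [ 216.6 -322.8    2.3]
lid 0.59 [387.1 483.    1.7]
tap_grip 0.73 [ 271.9 -353.2   78.3]
tap_grip 0.44 [ 570.1 -204.8   81.6]
tap_grip 0.44 [162.6 384.9  78. ]
dial_grip 0.95 [451.1 329.8 140.5]
lid 0.71 [ 219.5 -321.2   -0.5]
lid 0.7 [200.1 328.5  -4.6]
lid 0.61 [ 507.7 -207.9   -0.4]
tap_grip 0.62 [ 271.7 -358.2   77.2]
tap_grip 0.55 [ 573.9 -198.4   80.3]
tap_grip 0.46 [496.  485.2  -4.1]
dial_grip 0.54 [452.8 332.8 138.1]
```

View pics/b6.png

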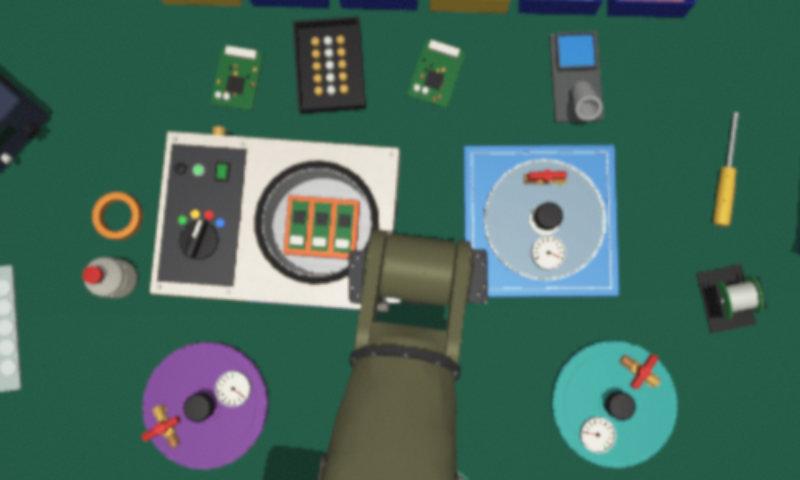

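The lid lies on the pad (centre 545,218; pad 465–617), with the tap open along its pipe and the dial on red. Everything else is where it was.

```bash
python3 -c "from cell import sign_off;print(sign_off())"
```

```text
the job is handed in; nothing more can be done
None
```

The job is handed in at about 23 s on the clock: dial on red, tap fully open with the gauge needle on its green tick, lid right way up and wholly on the blue pad, and the other things on the bench left where they were; no verdict came back.

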